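# Clamp the carton sample and hold the colour meter flush on the sloped stand

## Task

Take the colour check on the carton sample that lies on the sloped stand: first press the raised clamp bar fully down onto the sample, then lift the hand colour meter off its dock, tilt it to the slope and hold its flat foot flush on the sample, centred over the orange spot, with a light steady push. Finish while still gripping the meter and holding it there as it takes the reading: do not let go. Leave the stand as it is set and do not disturb the other things on the table.

Things in the scene. Friction and masses are not known exactly. Their poses are not given: they have to be found in the camera images.
- patch (a point): Centre of the orange spot (40 mm across, cream rim 50 mm) on the green carton panel lying on the stand's sloped board; the point is on the panel's upper face. x points up the slope, y across to the left seen from the low edge, z straight out of the face. The panel reaches 56 mm down and 102 mm up the slope from it and is 170 mm across; the shut clamp bar covers it from 57 mm up the slope onward.
- stand: Grey adjustable sample stand, fixed to the table, base 220 x 250 x 12 mm; origin under its centre, low front edge to -x. Its board (240 mm wide, 190 mm up the slope) is hinged at the front edge and set each time to a slope of about 19 to 33 degrees; a stiff friction hinge (8 N m) holds it against ordinary pushes.
- clamp (a joint): Hinge angle of the clamp bar across the top of the board, in rad: 0 is fully down on the sample (a stop), larger is more open. A stiff hinge: it stays where it is left; about 0.12 N m turns it, so 3 to 4 N on the tab.
- clamp_tab (a point): Middle of the upper face of the yellow press tab (56 mm wide across the slope, 24 mm deep, 6 mm thick) on the free, down-slope edge of the aluminium clamp bar (206 mm long). z points out of the tab's upper face, x from the tab towards the hinge, y along the bar. The tab moves on an arc of 38 mm about the hinge line.
- clamp_hinge (a point): Middle of the clamp bar's hinge line, at the upper edge of the board: 105 mm up the slope from the orange spot and 8 mm out of the panel's face. y lies along the hinge line; the axes turn with the bar and, with the bar fully down, are parallel to those of the orange spot.
- meter_mid (a point): Hand colour meter, middle of the body half-way up (39 mm above its underside). White block 84 mm long (x) by 44 mm wide (y) on a black foot plate 94 x 58 x 8 mm with flat underside; 78 mm high in all, z up, 0.28 to 0.47 kg. Grip it across the 44 mm width, anywhere from 20 to 65 mm above its underside. Its two ends (along x) count the same for the reading.
- meter_foot (a point): Centre of the flat underside of the meter's foot, where the measuring opening is; axes as those of the meter, z up through the meter.
- dock: Low grey dock on which the meter stands, 140 x 90 mm, its plate 10 mm high with a rim 5 mm higher round the meter's foot (about 3.5 mm play); origin under its centre, x along its length. Fixed to the table.
- loupe: Bystander: dark folding loupe, 40 x 40 x 43 mm high; origin under its centre.
- swatches: Bystander: closed colour swatch deck, 150 x 50 x 16 mm, coloured strips; origin under its centre.
- mug: Bystander: white mug, 80 mm across, 92 mm high, handle at +y; origin under its centre.
- labels: Bystander: roll of white labels standing on its end, 90 mm across, 60 mm high; origin under its centre.
- brown_bottle: Bystander: brown bottle, 62 mm across, 230 mm high; origin under its centre.
- green_bottle: Bystander: green bottle, 68 mm across, 210 mm high; origin under its centre.
- tape: Bystander: red tape dispenser, 160 x 60 x 90 mm high; origin under its centre.
Mind the look-alikes: they are no part of the job. What is shaped like the part that bears meter_mid but red is not meant.

How it is judged:
By the outcome, as a careful person would: the job done as asked, in the order asked, and still so for the second after the job is handed in, while the arm keeps its last pose, push and grip.
It also fails if it takes over 54 s, if anything falls off the work surface, if the arm or the gripper's body presses on something with over 40 N, if the wrist force passes 120 N, or if a joint passes its speed limit or range.

## Robot

A 6-joint arm with a two-finger parallel gripper is mounted at the origin on the work surface. World frame = base frame: x ahead of the robot, y to its left, z up, the work surface at z = 0. Lengths are in m, angles in rad, forces in N, time in s.
With the tool pointing down it reaches from about 0.25 to 0.725 m from the base axis. Payload 4 kg.
Tool frame: the origin (TCP) lies at the very end of the fingers, on their centre line; the grasp point (between the pads) lies 19 mm behind it; x points along the fingers, z is the direction in which the jaws open and shut, and the axes are right-handed (so a half turn about x gives the same grasp; the last joint's range is limited). The gripper opens to 85 mm and grips with 20 to 120 N. Pads are 22 mm wide; open, the fingers measure 114 mm over their backs; the gripper's body (76 mm by 85 mm) begins 54 mm behind the grasp point. The pads swing forward as they close: fully open they stand 13 mm farther back than shut.
Start: joints at [1.326, 0.241, 0.005, 1.335, 0, 1.571], TCP at [0.121, 0.485, 0.231] pointing down, gripper open.
Joint ranges: [-2.72, 2.72], [-1.05, 1.87], [-1.09, 1.28], [-1.99, 2.15], [-1.42, 1.44], [-3.14, 3.14]. Speed limits (rad/s): [2.79, 2.79, 3.14, 3.14, 3.14, 3.14].

## Interface

Orientations are given as a unit quaternion [x, y, z, w].
In Python, from workcell import bot gives the robot as it stands.
- The arm moves only by the tool step_arm, never from a script. Its argument "series" is a list of rows, each an object of numbers: "x", "y", "z": the shift along the world's x, y, z in cm; "twist": the turn about the world's z in degrees; "jaw": the finger opening in cm, from 0 to 8.54. In form: [{"x": .., "y": .., "z": .., "twist": .., "jaw": ..}, ...]. A call has 1 to 10 rows; each row is the pose to reach, as a shift and turn from the pose measured when the call began; what a row does not reach only later rows make up. A row lasts 1/12 s, in which the tool goes at most 41.7 mm and 7.16 degrees, less where a joint would pass 70% of its speed; a pose out of reach is approached as far as the arm can. A call with a gripper value outside its range is refused whole. The fingers move at their own pace and stop on an object; the grip force is fixed at half the most. Time passes only in rows, so rows that repeat a pose let the fingers close. It gives the time, the measured TCP pose, the force and the opening at its end, in the units of the state.
- bot.get_obs(): the state, without advancing time (a new reading comes with each control period).
- bot.camera(name): name is "scene" or "top" or "wrist"; returns (picture, depth): 480x640x3 uint8, red, green, blue; 480x640 float32, m along the optical axis (not along the pixel's ray), 0 where there is no reading.
- bot.camera_info(name): a dict with "camera_matrix" (3x3 intrinsics, pixels), "R" (3x3) and "t" (3): a world point X has camera coordinates R X + t; the wrist camera has in their place "mount" (4x4, takes a point from camera to tool coordinates, whose origin is the TCP and whose axes are the tool frame's). Camera axes: x right, y down, z forward; pixel columns grow to the right and rows downward; lengths in m; the calibration is good to about 2 mm. A picture is of the moment at which its call begins: read the wrist's pose just before it. camera_info takes no time and is no camera call.
- bot.job_done(): hands the job in, once; it reports no verdict.
The state is a dict: "clock": time; "joint_pos": joint angles; "joint_vel": joint speeds; "tau": joint torques, N m; "eef_pos": TCP position; "tool_rot": TCP orientation; "ft_force": force on the tool from outside, world axes, zero at the start; "ft_torque": the same for the moment, N m; "grip_width": finger opening in m.
Only numpy, scipy, OpenCV 4.12 (cv2) and the standard library are available. Lean on these libraries where they do the work, as an engineer would, in place of code of your own. Each camera call takes 0.05 s, during which the arm holds its last target.

## Working session

There is one attempt and no reset: what is moved stays moved. The work goes in short steps, Python scripts to look and compute and a tool call to move; the robot and the scene stay as the last step left them, time stands still between calls to the robot, and variables do not carry over. Pictures are saved under pics/ and viewed, and the job is handed in when it is done.

Besides the shell and the picture viewer there is one more tool, called after ">>>" by a JSON object that holds its "api" and its "payload", one argument or row to a line. step_arm: Moves the arm, as the interface text tells. Its arguments: {"type":"object","properties":{"series":{"type":"array","items":{"type":"object","properties":{"x":{"type":"number"},"y":{"type":"number"},"z":{"type":"number"},"twist":{"type":"number"},"jaw":{"type":"number"}}}}},"required":["series"]}

```bash
ls; mkdir -p pics
python3 - <<'E'
from workcell import bot
import cv2,numpy as np
print(bot.get_obs())
for n in ["scene","top","wrist"]:
    p,d=bot.camera(n); cv2.imwrite(f"pics/{n}0.png",p[:,:,::-1]); np.save(f"pics/{n}0_d.npy",d)
    print(n,bot.camera_info(n))
E
```

```text
pics
{'clock': 0.0, 'joint_pos': array([ 1.32596073e+00,  2.41440259e-01,  3.72159263e-03,  1.33517693e+00,
       -1.57595846e-05,  1.57080088e+00]), 'joint_vel': array([ 9.43148751e-06, -1.16448279e-03, -1.25487772e-03,  1.51142460e-03,
        6.31982033e-04,  1.49208351e-03]), 'tau': array([-1.15671497e-03, -3.72316039e+01,  2.52409905e+01,  1.68001524e-02,
       -2.11353672e-04, -1.16239417e-05]), 'eef_pos': array([0.12105164, 0.48448139, 0.23039831]), 'tool_rot': array([-0.43566171,  0.55789651,  0.43473931,  0.55673342]), 'ft_force': array([-0.7013166 ,  0.17903366, -0.38426953]), 'ft_torque': array([ 0.02380959, -0.00653893, -0.01955967]), 'grip_width': 0.08562625546829379}
scene {'camera_matrix': array([[468.02171956,   0.        , 318.00784585],
       [  0.        , 468.02171956, 240.00315681],
       [  0.        ,   0.        ,   1.        ]]), 'R': array([[ 0.61277377,  0.79024989, -0.00366191],
       [ 0.62985258, -0.49118697, -0.60168188],
       [-0.47727773,  0.36638841, -0.79872743]]), 't': array([-0.36154878, -0.30913128,  1.58418591])}
top {'camera_matrix': arr
[... 182 characters left out ...]
998273 ,  0.00127133],
       [-0.99771521,  0.0184187 , -0.06500082],
       [ 0.06496617, -0.00247357, -0.9978844 ]]), 't': array([0.03483564, 0.56708604, 1.58174811])}
wrist {'camera_matrix': array([[331.51426287,   0.        , 318.12085672],
       [  0.        , 331.51426287, 237.54506876],
       [  0.        ,   0.        ,   1.        ]]), 'mount': array([[ 1.09510218e-03, -2.58613239e-01,  9.65980328e-01,
        -1.41691038e-01],
       [ 3.55504107e-04, -9.65980745e-01, -2.58613753e-01,
         6.54703327e-02],
       [ 9.99999337e-01,  6.26618460e-04, -9.65909554e-04,
        -4.19432878e-05],
       [ 0.00000000e+00,  0.00000000e+00,  0.00000000e+00,
         1.00000000e+00]])}
```

View pics/scene0.png

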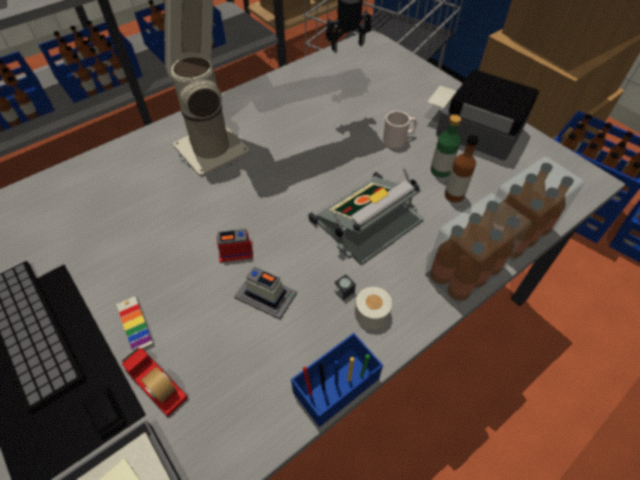

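View pics/top0.png

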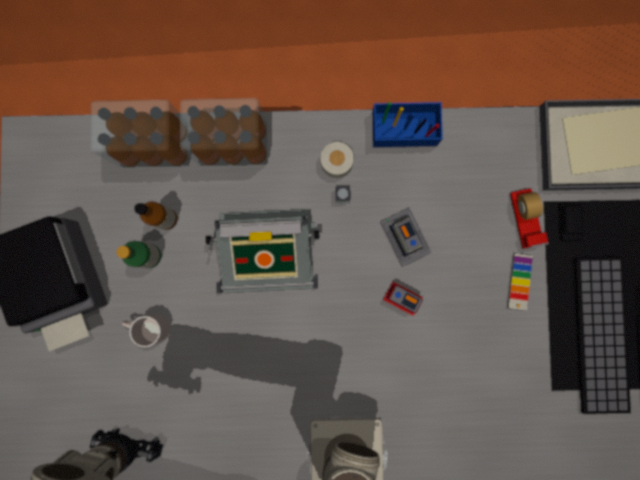

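View pics/wrist0.png

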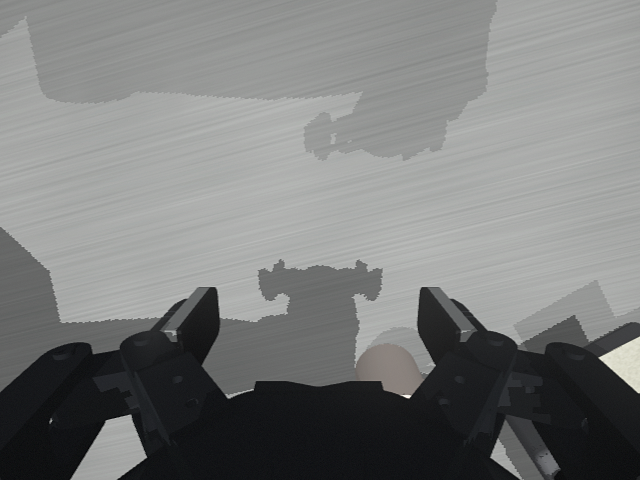

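```bash
cat > h.py <<'E'
from workcell import bot
import cv2,numpy as np
from scipy.spatial.transform import Rotation as Rot
def cloud(n,d,obs=None):
    i=bot.camera_info(n);K=i["camera_matrix"];v,u=np.mgrid[:480,:640]
    P=np.stack([(u-K[0,2])/K[0,0]*d,(v-K[1,2])/K[1,1]*d,d],-1)
    if n=="wrist":
        M=i["mount"];P=P@M[:3,:3].T+M[:3,3]
        return P@Rot.from_quat(obs["tool_rot"]).as_matrix().T+obs["eef_pos"]
    return (P-i["t"])@i["R"]
def proj(n,X,obs=None):
    i=bot.camera_info(n);K=i["camera_matrix"];X=np.atleast_2d(X)
    if n=="wrist":
        M=i["mount"];T=(X-obs["eef_pos"])@Rot.from_quat(obs["tool_rot"]).as_matrix();C=(T-M[:3,3])@M[:3,:3]
    else: C=X@i["R"].T+i["t"]
    q=C@K.T;return q[:,:2]/q[:,2:]
E
python3 - <<'E'
import cv2,numpy as np
from h import *
t=cv2.imread("pics/top0.png");
c=cv2.resize(t[200:310,190:450],None,fx=3,fy=3,interpolation=cv2.INTER_CUBIC);cv2.imwrite("pics/topc.png",c)
s=cv2.imread("pics/scene0.png");c=cv2.resize(s[150:320,210:440],None,fx=3.4,fy=3.4,interpolation=cv2.INTER_CUBIC);cv2.imwrite("pics/scenec.png",c)
d=np.load("pics/top0_d.npy");P=cloud("top",d)
for y in range(212,295,4): print(y,[tuple(np.round(P[y,x]*1000).astype(int)) for x in (228,240,260,290,300)])
E
```

```text
212 [(np.int64(664), np.int64(316), np.int64(2)), (np.int64(662), np.int64(281), np.int64(12)), (np.int64(660), np.int64(225), np.int64(18)), (np.int64(660), np.int64(143), np.int64(8)), (np.int64(659), np.int64(116), np.int64(10))]
216 [(np.int64(651), np.int64(314), np.int64(13)), (np.int64(651), np.int64(281), np.int64(10)), (np.int64(650), np.int64(226), np.int64(13)), (np.int64(648), np.int64(143), np.int64(13)), (np.int64(637), np.int64(111), np.int64(107))]
220 [(np.int64(630), np.int64(297), np.int64(109)), (np.int64(628), np.int64(264), np.int64(118)), (np.int64(628), np.int64(214), np.int64(111)), (np.int64(626), np.int64(136), np.int64(120)), (np.int64(627), np.int64(111), np.int64(106))]
224 [(np.int64(618), np.int64(295), np.int64(117)), (np.int64(617), np.int64(263), np.int64(124)), (np.int64(616), np.int64(212), np.int64(123)), (np.int64(615), np.int64(136), np.int64(120)), (np.int64(615), np.int64(110), np.int64(122))]
228 [(np.int64(608), np.int64(295), np.int64(122)), (np.int64(607), np.int64(264), np.int64(123)), (np.int64(606), np.int64(213), np.int64(118)), (np.i
[... 3154 characters left out ...]
84 [(np.int64(465), np.int64(311), np.int64(35)), (np.int64(464), np.int64(278), np.int64(37)), (np.int64(463), np.int64(225), np.int64(30)), (np.int64(461), np.int64(145), np.int64(26)), (np.int64(461), np.int64(118), np.int64(24))]
288 [(np.int64(454), np.int64(312), np.int64(30)), (np.int64(453), np.int64(281), np.int64(22)), (np.int64(452), np.int64(228), np.int64(9)), (np.int64(451), np.int64(146), np.int64(13)), (np.int64(450), np.int64(119), np.int64(11))]
292 [(np.int64(443), np.int64(315), np.int64(14)), (np.int64(442), np.int64(283), np.int64(10)), (np.int64(441), np.int64(229), np.int64(4)), (np.int64(440), np.int64(147), np.int64(5)), (np.int64(439), np.int64(120), np.int64(-3))]
```

View pics/topc.png

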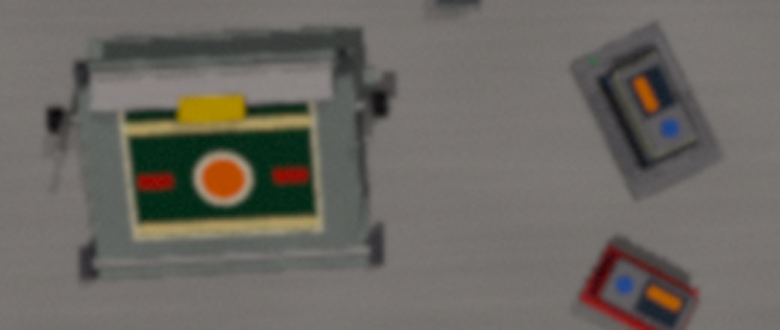

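View pics/scenec.png

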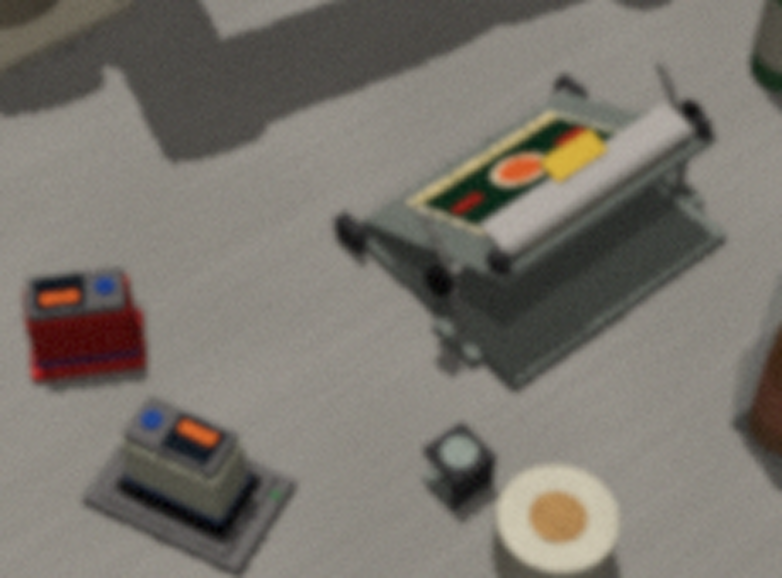

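Run:
```python
from h import *
t=cv2.imread("pics/top0.png").astype(int);d=np.load("pics/top0_d.npy");P=cloud("top",d)
Q=P[248:280,232:298].reshape(-1,3);Q=Q[Q[:,2]>0]
for _ in range(3):
    A=np.c_[Q[:,:2],np.ones(len(Q))];s=np.linalg.lstsq(A,Q[:,2],rcond=None)[0];r=Q[:,2]-A@s;Q=Q[abs(r)<2.5*r.std()]
print("plane",s,"std",r.std(),"slope",np.degrees(np.arctan(np.hypot(*s[:2]))),"yaw up",np.degrees(np.arctan2(s[1],s[0])))
b,g,r=t[...,0],t[...,1],t[...,2]
m=(r>150)&(g<120)&(b<90);m[:248]=0;m[275:]=0;m[:,:245]=0;m[:,285:]=0
v,u=np.nonzero(m);print("spot px",u.mean(),v.mean(),len(u),"xyz",P[v,u].mean(0))
y=(r>150)&(g>120)&(b<90);y[:228]=0;y[245:]=0;y[:,:240]=0;y[:,280:]=0
v,u=np.nonzero(y);print("tab px",u.mean(),v.mean(),len(u),"xyz",np.median(P[v,u],0),P[v,u].min(0),P[v,u].max(0))
# meter top
W=P[205:270,375:440];w=W.reshape(-1,3);w=w[(w[:,2]>.078)&(w[:,2]<.1)]
print("meter",len(w),w.mean(0),cv2.minAreaRect((w[:,:2]*1000).astype(np.float32)))
D=P[205:270,375:440].reshape(-1,3);
```

```text
plane [ 0.49158079  0.01880958 -0.19850113] std 0.0036312234031051402 slope 26.194442308795995 yaw up 2.19126515544905
spot px 263.9533333333333 259.06666666666666 150 xyz [0.52870085 0.2099465  0.06565753]
tab px 259.835 236.355 200 xyz [0.58438823 0.21144416 0.13183799] [0.46367611 0.0282972  0.083137  ] [0.59590301 0.26919863 1.61521854]
meter 484 [ 0.58448077 -0.17101367  0.08846771] ((584.8582763671875, -170.852294921875), (82.47984313964844, 42.833805084228516), 23.92445182800293)
```

Run:
```python
from h import *
o=bot.get_obs();R=Rot.from_quat(o["tool_rot"]).as_matrix();print(R.round(3)); print("jaw yaw",np.degrees(np.arctan2(R[1,2],R[0,2])))
P=cloud("top",np.load("pics/top0_d.npy"))
for u,v in((145,328),(130,252),(152,212),(343,193),(337,155),(403,297)): print(u,v,P[v,u].round(3))
```

```text
[[-0.    -0.97   0.242]
 [-0.002  0.242  0.97 ]
 [-1.     0.    -0.002]]
jaw yaw 75.97536356457803
145 328 [0.349 0.544 0.004]
130 252 [0.546 0.52  0.196]
152 212 [0.646 0.472 0.177]
343 193 [ 0.705 -0.003  0.04 ]
337 155 [0.805 0.011 0.062]
403 297 [ 0.422 -0.153  0.087]
```

>>> {"api": "step_arm", "payload": {
  "series": [
    {"x": 3.5, "y": -2.3, "z": 2, "twist": 5, "jaw": 0},
    {"x": 7, "y": -4.6, "z": 4, "twist": 10, "jaw": 0},
    {"x": 10.5, "y": -6.9, "z": 4, "twist": 16, "jaw": 0},
    {"x": 14, "y": -9.1, "z": 4, "twist": 16, "jaw": 0},
    {"x": 17.5, "y": -11.4, "z": 4, "twist": 16, "jaw": 0},
    {"x": 21, "y": -13.7, "z": 4, "twist": 16, "jaw": 0},
    {"x": 24.5, "y": -16, "z": 4, "twist": 16, "jaw": 0},
    {"x": 28, "y": -18.3, "z": 4, "twist": 16, "jaw": 0},
    {"x": 31.5, "y": -20.6, "z": 4, "twist": 16, "jaw": 0},
    {"x": 35, "y": -22.8, "z": 4, "twist": 16, "jaw": 0}
  ]
}}

```text
clock: 0.98
eef_pos: [0.4632, 0.2608, 0.2704]
tool_rot: [0.509, -0.492, -0.508, -0.491]
ft_force: [0.7, 0.5, -0.5]
grip_width: 0.0003
```

>>> {"api": "step_arm", "payload": {
  "series": [
    {"x": 3.5, "y": -2.3, "z": 0, "jaw": 0},
    {"x": 7, "y": -5, "z": 0, "jaw": 0},
    {"x": 7.7, "y": -5, "z": 0, "jaw": 0},
    {"x": 7.7, "y": -5, "z": 0, "jaw": 0}
  ]
}}

```text
$.series[0]: bad value
```

```bash
cat > look.py <<'E'
import sys
from h import *
import pickle
o=bot.get_obs();p,d=bot.camera("wrist");n=sys.argv[1]
cv2.imwrite(f"pics/{n}.png",p[:,:,::-1]);pickle.dump((o,p,d),open(f"pics/{n}.pkl","wb"));print(o["clock"],o["eef_pos"],np.round(o["tool_rot"],4),o["ft_force"].round(2),o["grip_width"])
E
python3 look.py w1
```

```text
0.9833 [0.46319851 0.2607542  0.27042206] [ 0.5088 -0.4919 -0.5082 -0.4908] [ 0.67  0.53 -0.48] 0.00026611233211604196
```

View pics/w1.png

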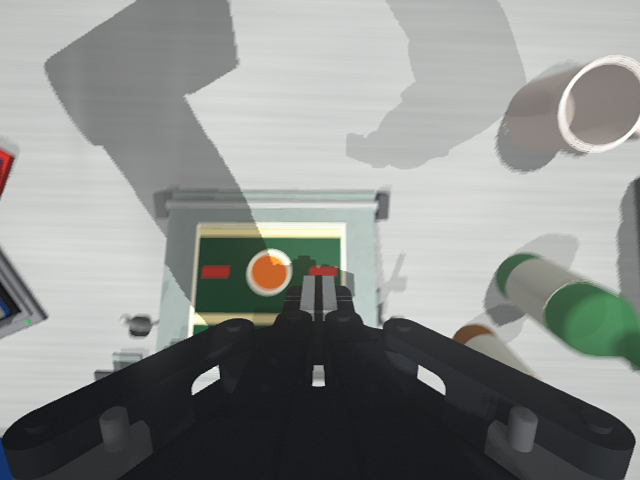

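```bash
cat > spot.py <<'E'
import sys,pickle
from h import *
o,p,d=pickle.load(open(f"pics/{sys.argv[1]}.pkl","rb"));P=cloud("wrist",d,o);p=p.astype(int)
r,g,b=p[...,0],p[...,1],p[...,2]
C0=np.array([.529,.21,.0655]);D=np.linalg.norm(P-C0,axis=2)
m=(r>150)&(g<150)&(b<90)&(D<.035)
v,u=np.nonzero(m);print("spot px",u.mean(),v.mean(),len(u),u.min(),u.max(),v.min(),v.max())
(cx,cy),rad=cv2.minEnclosingCircle(np.c_[u,v].astype(np.float32));print("circ",cx,cy,rad)
gm=(g>r+8)&(g>b)&(D<.1); 
q=P[(gm|m)&(D<.1)]
q=q[(q[:,2]>.02)]
for _ in range(4):
    A=np.c_[q[:,:2],np.ones(len(q))];s=np.linalg.lstsq(A,q[:,2],rcond=None)[0];e=q[:,2]-A@s;q=q[abs(e)<2.5*e.std()]
print(len(q),"plane",s,"std",e.std(),"slope",np.degrees(np.arctan(np.hypot(*s[:2]))),"yaw",np.degrees(np.arctan2(s[1],s[0])))
# intersect ray of centre with plane
n=np.array([-s[0],-s[1],1]);
M=bot.camera_info("wrist")["mount"];R=Rot.from_quat(o["tool_rot"]).as_matrix();c=R@M[:3,3]+o["eef_pos"]
K=bot.camera_info("wrist")["camera_matrix"]
for U,V in ((u.mean(),v.mean()),(cx,cy)):
    k=R@M[:3,:3]@np.linalg.inv(K)@[U,V,1];t=(s[2]-n@c)/(n@k);print("spot",c+t*k)
print("cam",c,"look",R@M[:3,2])
E
python3 spot.py w1
```

```text
spot px 268.23312883435585 272.8760736196319 815 252 285 256 288
circ 268.5 272.5 17.10272979736328
9280 plane [ 0.5045362   0.00772406 -0.20575444] std 0.0011419244038605935 slope 26.77529800747775 yaw 0.8770856692421002
spot [0.53324868 0.20677428 0.06488596]
spot [0.53286502 0.20704547 0.06469449]
cam [0.39780973 0.25874894 0.41214241] look [ 0.2578463   0.00632822 -0.96616522]
```

>>> {"api": "step_arm", "payload": {
  "series": [
    {"x": 3.5, "y": -2.3, "z": 0, "twist": 0, "jaw": 0},
    {"x": 7, "y": -5, "z": 0, "twist": 0, "jaw": 0},
    {"x": 10, "y": -5, "z": -2, "twist": 0, "jaw": 0},
    {"x": 11.7, "y": -5, "z": -4, "twist": 0, "jaw": 0},
    {"x": 11.7, "y": -5, "z": -4, "twist": 0, "jaw": 0}
  ]
}}

```text
clock: 1.45
eef_pos: [0.5878, 0.2044, 0.2231]
tool_rot: [0.507, -0.497, -0.504, -0.491]
ft_force: [-0.6, 0.1, -1.5]
grip_width: -0.0002
```

```bash
python3 look.py w2; python3 spot.py w2
```

```text
1.45 [0.58778152 0.20435483 0.22305841] [ 0.5071 -0.497  -0.5044 -0.4914] [-0.58  0.15 -1.45] -0.0001679364291351579
spot px 336.6545454545454 164.34545454545454 55 322 347 153 179
circ 333.0 166.5 15.913930892944336
19613 plane [ 0.50440724  0.01030526 -0.20633876] std 0.0010459993041515923 slope 26.771515448165616 yaw 1.1704146927738515
spot [0.53468636 0.21787278 0.06560615]
spot [0.53657987 0.21468366 0.06652838]
cam [0.52270652 0.20401852 0.36493289] look [ 0.25568687 -0.00296244 -0.96675511]
```

View pics/w2.png

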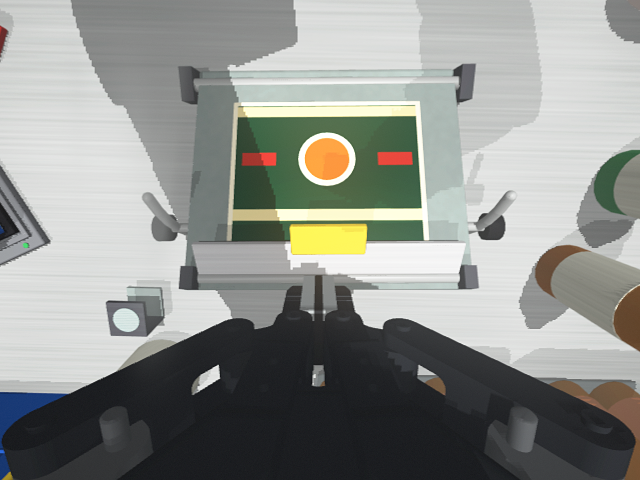

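Run:
```python
import pickle
from h import *
o,p,d=pickle.load(open("pics/w2.pkl","rb"));P=cloud("wrist",d,o);q=p.astype(int)
cv2.imwrite("pics/w2c.png",cv2.resize(p[90:270,180:480,::-1],None,fx=2.6,fy=2.6,interpolation=cv2.INTER_CUBIC))
f=lambda u,v:np.median(P[v-2:v+3,u-2:u+3].reshape(-1,3),0).round(4)
print("spot",f(327,159),"redL",f(259,159),"redR",f(395,158),"tab",f(328,239))
L,R_=f(259,159),f(395,158);dd=R_-L;print("across yaw",np.degrees(np.arctan2(dd[1],dd[0])))
y=(q[...,0]>200)&(q[...,1]>180)&(q[...,2]<90);y[:215]=0;y[265:]=0
v,u=np.nonzero(y);T=P[v,u];c=T.mean(0);U,S,V=np.linalg.svd(T-c,full_matrices=False);print("tab",len(u),u.min(),u.max(),v.min(),v.max(),c,V.round(3),T.min(0),T.max(0))
# rim circle
w=np.linalg.norm(P-np.array([.533,.207,.065]),axis=2)
```

```text
spot [0.5303 0.2092 0.064 ] redL [0.5318 0.1491 0.0641] redR [0.5281 0.2691 0.0639] tab [0.5856 0.2105 0.1307]
across yaw 91.76606034887986
tab 993 290 366 224 253 [0.58364063 0.2042786  0.13127083] [[ 0.21  -0.976 -0.065]
 [-0.426 -0.151  0.892]
 [ 0.88   0.159  0.447]] [0.52270652 0.1826699  0.1262819 ] [0.59791883 0.23831088 0.36493289]
```

View pics/w2c.png

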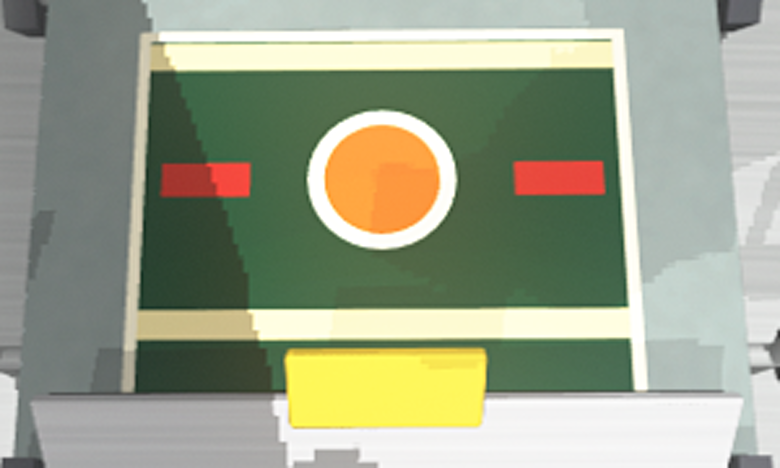

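>>> {"api": "step_arm", "payload": {
  "series": [
    {"x": -0.8, "y": 0.6, "z": -3.5, "twist": 0, "jaw": 0},
    {"x": -0.8, "y": 0.6, "z": -7, "twist": 0, "jaw": 0},
    {"x": -0.8, "y": 0.6, "z": -8, "twist": 0, "jaw": 0},
    {"x": -0.8, "y": 0.6, "z": -9, "twist": 0, "jaw": 0},
    {"x": -0.8, "y": 0.6, "z": -9.5, "twist": 0, "jaw": 0},
    {"x": -0.8, "y": 0.6, "z": -10, "twist": 0, "jaw": 0},
    {"x": -0.8, "y": 0.6, "z": -10.4, "twist": 0, "jaw": 0},
    {"x": -0.8, "y": 0.6, "z": -10.4, "twist": 0, "jaw": 0}
  ]
}}

```text
clock: 2.17
eef_pos: [0.5789, 0.2118, 0.1222]
tool_rot: [0.508, -0.496, -0.505, -0.492]
ft_force: [0.0, -0.8, 0.0]
grip_width: -0.0
```

>>> {"api": "step_arm", "payload": {
  "series": [
    {"x": 0, "y": 0, "z": -0.3, "twist": 0, "jaw": 0},
    {"x": 0, "y": 0, "z": -0.6, "twist": 0, "jaw": 0},
    {"x": 0, "y": 0, "z": -0.9, "twist": 0, "jaw": 0},
    {"x": 0, "y": 0, "z": -1.2, "twist": 0, "jaw": 0},
    {"x": 0, "y": 0, "z": -1.2, "twist": 0, "jaw": 0}
  ]
}}

```text
clock: 2.58
eef_pos: [0.5798, 0.2119, 0.11]
tool_rot: [0.508, -0.495, -0.504, -0.493]
ft_force: [0.8, 0.1, 1.9]
grip_width: 0.0003
```

```bash
python3 look.py w3
```

```text
2.5833 [0.57978205 0.21186537 0.11002079] [ 0.5079 -0.495  -0.5043 -0.4926] [0.77 0.09 1.93] 0.00028191302083544866
```

View pics/w3.png

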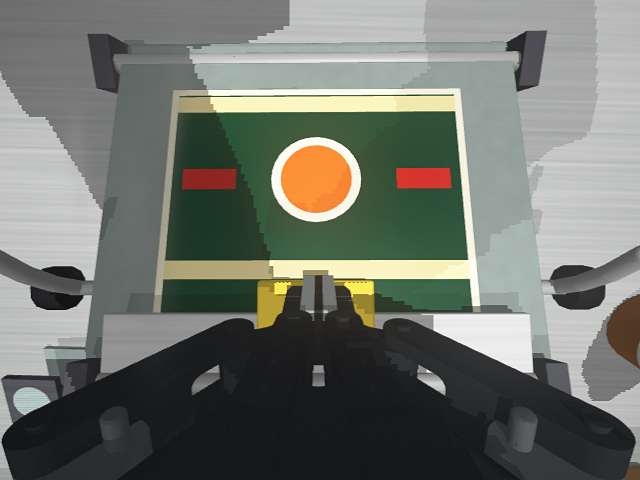

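>>> {"api": "step_arm", "payload": {
  "series": [
    {"x": 0.15, "y": -0.1, "z": -0.3, "twist": 0, "jaw": 0},
    {"x": 0.3, "y": -0.1, "z": -0.6, "twist": 0, "jaw": 0},
    {"x": 0.3, "y": -0.1, "z": -0.8, "twist": 0, "jaw": 0},
    {"x": 0.3, "y": -0.1, "z": -0.8, "twist": 0, "jaw": 0}
  ]
}}

```text
clock: 2.97
eef_pos: [0.5809, 0.2116, 0.1059]
tool_rot: [0.507, -0.495, -0.505, -0.492]
ft_force: [-13.1, 0.2, 22.8]
grip_width: 0.0003
```

>>> {"api": "step_arm", "payload": {
  "series": [
    {"x": -0.1, "y": 0, "z": 1, "twist": 0, "jaw": 0},
    {"x": -0.1, "y": 0, "z": 4, "twist": 0, "jaw": 0},
    {"x": -0.1, "y": 0, "z": 8, "twist": 0, "jaw": 0},
    {"x": -0.1, "y": 0, "z": 12, "twist": 0, "jaw": 0},
    {"x": -0.1, "y": 0, "z": 12, "twist": 0, "jaw": 0},
    {"x": -0.1, "y": 0, "z": 12, "twist": 0, "jaw": 0}
  ]
}}

```text
clock: 3.47
eef_pos: [0.5817, 0.2119, 0.2286]
tool_rot: [0.508, -0.493, -0.504, -0.494]
ft_force: [0.4, -0.1, 0.2]
grip_width: -0.0001
```

```bash
python3 look.py w4
python3 - <<'E'
import pickle
from h import *
o,p,d=pickle.load(open("pics/w4.pkl","rb"));P=cloud("wrist",d,o);np.save("pics/w4P.npy",P)
E
```

```text
3.4667 [0.58170188 0.21194419 0.22863717] [ 0.5082 -0.4929 -0.5044 -0.4944] [ 0.35 -0.06  0.24] -6.192614170094556e-05
```

View pics/w4.png

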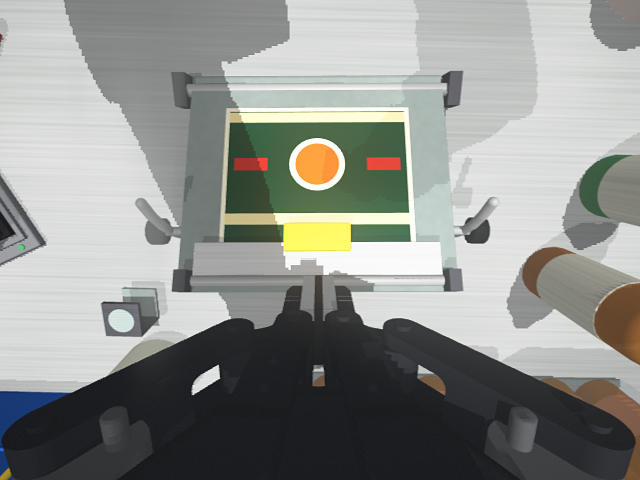

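```bash
cat > an.py <<'E'
import pickle,sys
from h import *
o,p,d=pickle.load(open("pics/w4.pkl","rb"));P=cloud("wrist",d,o);q=p.astype(int);r,g,b=q[...,0],q[...,1],q[...,2]
G=np.zeros((480,640),bool);G[125:212,232:408]=1
Q=P[G&(g>r+5)]
for _ in range(4):
    A=np.c_[Q[:,:2],np.ones(len(Q))];s=np.linalg.lstsq(A,Q[:,2],rcond=None)[0];e=Q[:,2]-A@s;Q=Q[abs(e)<2.5*e.std()]
n=np.array([-s[0],-s[1],1]);n/=np.linalg.norm(n)
print("slope",np.degrees(np.arccos(n[2])),"yaw",np.degrees(np.arctan2(s[1],s[0])))
og=(r>200)&(g<190)&(g>100)&(b<110);og[:130]=0;og[200:]=0;og[:,:285]=0;og[:,350:]=0
v,u=np.nonzero(og);(a,c),rad=cv2.minEnclosingCircle(np.c_[u,v].astype(np.float32));print("spot px",u.mean(),v.mean(),a,c,rad)
S=P[v,u].mean(0);S[2]=s[:2]@S[:2]+s[2];print("spot",S)
y=(r>200)&(g>180)&(b<120);y[:222]=0;y[252:]=0;y[:,:282]=0;y[:,353:]=0
T=P[y];T=T[T[:,2]<.15];c=np.median(T,0);print("tab",c,"out of panel",(c-S)@n, "upslope",np.linalg.norm(np.cross(c-S,n)))
U,Sg,V=np.linalg.svd(T-T.mean(0),full_matrices=False);print(V.round(3)[2],n.round(3),"angle",np.degrees(np.arccos(abs(V[2]@n))))
B=P[246:270,200:280].reshape(-1,3);U,Sg,V=np.linalg.svd(B-B.mean(0),full_matrices=False);print("bar n",V[2].round(3),"angle",np.degrees(np.arccos(abs(V[2]@n))))
rd=(r>190)&(g<110)&(b<110)
for x0,x1 in((230,272),(362,405)):
    m=rd.copy();m[:150]=0;m[176:]=0;m[:,:x0]=0;m[:,x1:]=0;print("red",P[m].mean(0))
E
python3 an.py
```

```text
slope 26.06377712666966 yaw 1.5503987470950982
spot px 316.75291545189503 163.55758017492712 316.8333435058594 163.5 21.313901901245117
spot [0.52986077 0.20869733 0.06358075]
tab [0.58695767 0.21036757 0.10502455] out of panel 0.012131781059045577 upslope 0.06952160795906306
[-0.445 -0.018  0.895] [-0.439 -0.012  0.898] angle 0.5287626384554645
bar n [0.951 0.024 0.309] angle 81.92617328391745
red [0.53031997 0.16073214 0.0696437 ]
red [0.52829178 0.26820181 0.06543562]
```

Run:
```python
import pickle
from h import *
for w in ("w1","w2","w3","w4"):
    o,p,d=pickle.load(open(f"pics/{w}.pkl","rb"));P=cloud("wrist",d,o)
    n0=np.array([-.44,-.012,.898]);n0/=np.linalg.norm(n0);D=P-[.53,.2087,.0637]
    m=(abs(D[...,0])<.045)&(abs(D[...,1])<.07)&(abs(D@n0)<.01);Q=P[m]
    A=np.c_[Q[:,:2],np.ones(len(Q))]
    for _ in range(3):
        s=np.linalg.lstsq(A,Q[:,2],rcond=None)[0];e=Q[:,2]-A@s;k=abs(e)<.004;Q=Q[k];A=A[k]
    R=Rot.from_quat(o["tool_rot"]).as_matrix()
    print(w,len(Q),s.round(4),np.degrees(np.arctan(np.hypot(*s[:2]))),"z at spot",s@[.53,.2087,1],"tool tilt deg",(R[:2,0]*57.3).round(2))
```

```text
w1 9349 [ 0.4887  0.0137 -0.1981] 26.052795566483386 z at spot 0.06372977085279061 tool tilt deg [-0.02 -0.1 ]
w2 16777 [ 0.4876  0.0135 -0.1975] 26.00048304978136 z at spot 0.0637429866405102 tool tilt deg [-0.15 -0.48]
w3 42423 [ 0.488   0.0134 -0.1977] 26.019897928503024 z at spot 0.06368262611150233 tool tilt deg [ 0.07 -0.35]
w4 16166 [ 0.4882  0.0134 -0.1978] 26.029708202958634 z at spot 0.06374979725770868 tool tilt deg [ 0.31 -0.13]
```

>>> {"api": "step_arm", "payload": {
  "series": [
    {"x": 0, "y": -3.8, "z": 0, "twist": 5, "jaw": 8.5},
    {"x": 0, "y": -7.6, "z": 0, "twist": 10, "jaw": 8.5},
    {"x": 0, "y": -11.4, "z": 0, "twist": 15, "jaw": 8.5},
    {"x": 0, "y": -15.2, "z": 0, "twist": 20, "jaw": 8.5},
    {"x": 0, "y": -19, "z": 0, "twist": 22, "jaw": 8.5},
    {"x": 0, "y": -22.8, "z": 0, "twist": 22, "jaw": 8.5},
    {"x": 0, "y": -26.6, "z": 0, "twist": 22, "jaw": 8.5},
    {"x": 0, "y": -30.4, "z": 0, "twist": 22, "jaw": 8.5},
    {"x": 0, "y": -34.2, "z": 0, "twist": 22, "jaw": 8.5},
    {"x": 0, "y": -38, "z": 0, "twist": 22, "jaw": 8.5}
  ]
}}

```text
clock: 4.35
eef_pos: [0.5787, -0.1702, 0.223]
tool_rot: [-0.591, 0.389, 0.592, 0.387]
ft_force: [1.1, -0.6, -0.3]
grip_width: 0.085
```

>>> {"api": "step_arm", "payload": {
  "series": [
    {"x": 0, "y": -1, "z": 0, "twist": 0, "jaw": 8.5},
    {"x": 0, "y": -1, "z": 0, "twist": 0, "jaw": 8.5},
    {"x": 0, "y": -1, "z": 0, "twist": 0, "jaw": 8.5}
  ]
}}

```text
clock: 4.6
eef_pos: [0.5774, -0.1803, 0.2203]
tool_rot: [-0.589, 0.39, 0.593, 0.387]
ft_force: [0.5, 1.3, -0.3]
grip_width: 0.085
```

```bash
python3 look.py w5
```

```text
4.6 [ 0.5773628  -0.18034179  0.22027797] [-0.5886  0.39    0.593   0.387 ] [ 0.47  1.34 -0.26] 0.08502031810090321
```

View pics/w5.png

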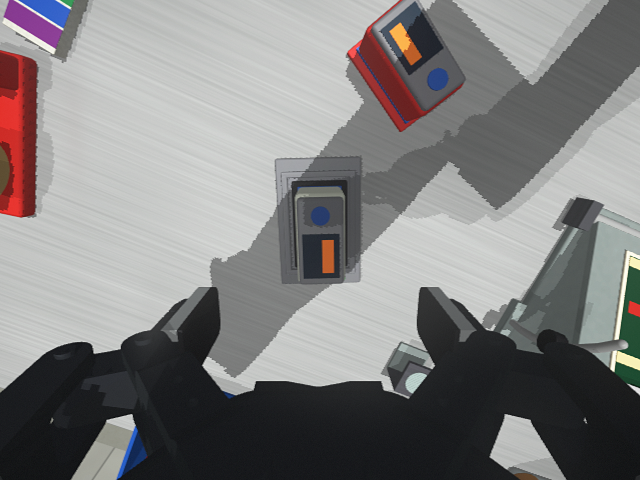

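```bash
cat > meter.py <<'E'
import pickle,sys
from h import *
o,p,d=pickle.load(open(f"pics/{sys.argv[1]}.pkl","rb"));P=cloud("wrist",d,o)
D=P-[.585,-.171,.088];m=(abs(D[...,2])<.006)&(np.hypot(D[...,0],D[...,1])<.065)
T=P[m];r=cv2.minAreaRect((T[:,:2]*1000).astype(np.float32));print(len(T),np.median(T,0),r)
v,u=np.nonzero(m);print(u.min(),u.max(),v.min(),v.max())
m2=(P[...,2]>.004)&(P[...,2]<.02)&(np.hypot(D[...,0],D[...,1])<.09);T=P[m2];print("dock",cv2.minAreaRect((T[:,:2]*1000).astype(np.float32)))
R=Rot.from_quat(o["tool_rot"]).as_matrix();print("jaw yaw",np.degrees(np.arctan2(R[1,2],R[0,2])),"tcp",o["eef_pos"])
E
python3 meter.py w5
```

```text
3956 [ 0.58414908 -0.17457971  0.08732229] ((586.6792602539062, -173.91978454589844), (77.56299591064453, 39.487674713134766), 24.49858283996582)
297 343 196 283
dock ((586.7879638671875, -174.5889434814453), (139.78208923339844, 90.13497924804688), 24.958145141601562)
jaw yaw 113.34002886284287 tcp [ 0.5773628  -0.18034179  0.22027797]
```

>>> {"api": "step_arm", "payload": {
  "series": [
    {"x": 0.9, "y": 0.6, "z": -3, "twist": 1.5, "jaw": 8.5},
    {"x": 0.9, "y": 0.6, "z": -6, "twist": 1.5, "jaw": 8.5},
    {"x": 0.9, "y": 0.6, "z": -9, "twist": 1.5, "jaw": 8.5},
    {"x": 0.9, "y": 0.6, "z": -10, "twist": 1.5, "jaw": 8.5},
    {"x": 0.9, "y": 0.6, "z": -10, "twist": 1.5, "jaw": 8.5}
  ]
}}

```text
clock: 5.07
eef_pos: [0.5843, -0.1707, 0.1172]
tool_rot: [-0.592, 0.382, 0.601, 0.377]
ft_force: [-0.3, -0.2, -0.4]
grip_width: 0.0851
```

```bash
python3 look.py w6; python3 meter.py w6
```

```text
5.0667 [ 0.58425481 -0.17072591  0.11722077] [-0.592   0.3816  0.6013  0.3773] [-0.3  -0.17 -0.38] 0.08513279407139042
9367 [ 0.58330646 -0.17481549  0.08732013] ((586.5693359375, -173.74087524414062), (77.55654907226562, 40.15536880493164), 24.732431411743164)
274 348 203 335
dock ((586.9854736328125, -174.41429138183594), (139.9185791015625, 90.40438842773438), 24.849973678588867)
jaw yaw 115.09253090782028 tcp [ 0.58425481 -0.17072591  0.11722077]
```

View pics/w6.png

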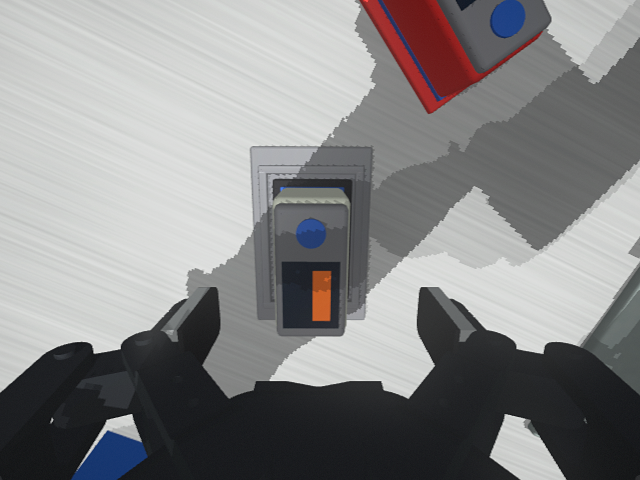

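>>> {"api": "step_arm", "payload": {
  "series": [
    {"x": 0.25, "y": -0.35, "z": -2, "twist": -0.3, "jaw": 8.5},
    {"x": 0.25, "y": -0.35, "z": -4, "twist": -0.3, "jaw": 8.5},
    {"x": 0.25, "y": -0.35, "z": -6, "twist": -0.3, "jaw": 8.5},
    {"x": 0.25, "y": -0.35, "z": -7.5, "twist": -0.3, "jaw": 8.5},
    {"x": 0.25, "y": -0.35, "z": -7.5, "twist": -0.3, "jaw": 8.5},
    {"x": 0.25, "y": -0.35, "z": -7.5, "twist": -0.3, "jaw": 8.5}
  ]
}}

```text
clock: 5.62
eef_pos: [0.5894, -0.1749, 0.0464]
tool_rot: [-0.593, 0.382, 0.598, 0.379]
ft_force: [-0.4, -0.9, 0.1]
grip_width: 0.0848
```

>>> {"api": "step_arm", "payload": {
  "series": [
    {"x": -0.25, "y": 0.1, "z": -0.4, "twist": 0, "jaw": 8.5},
    {"x": -0.25, "y": 0.1, "z": -0.4, "twist": 0, "jaw": 8.5},
    {"x": -0.25, "y": 0.1, "z": -0.4, "twist": 0, "jaw": 6},
    {"x": -0.25, "y": 0.1, "z": -0.4, "twist": 0, "jaw": 5},
    {"x": -0.25, "y": 0.1, "z": -0.4, "twist": 0, "jaw": 4},
    {"x": -0.25, "y": 0.1, "z": -0.4, "twist": 0, "jaw": 3.5},
    {"x": -0.25, "y": 0.1, "z": -0.4, "twist": 0, "jaw": 3.5},
    {"x": -0.25, "y": 0.1, "z": -0.4, "twist": 0, "jaw": 3.5}
  ]
}}

```text
clock: 6.28
eef_pos: [0.5873, -0.1738, 0.0432]
tool_rot: [-0.594, 0.382, 0.598, 0.38]
ft_force: [-0.6, 1.6, 4.4]
grip_width: 0.0432
```

```bash
python3 look.py w7
```

```text
6.2833 [ 0.58734311 -0.17383678  0.04318934] [-0.5936  0.3822  0.5979  0.3796] [-0.56  1.62  4.41] 0.043158842215752856
```

View pics/w7.png

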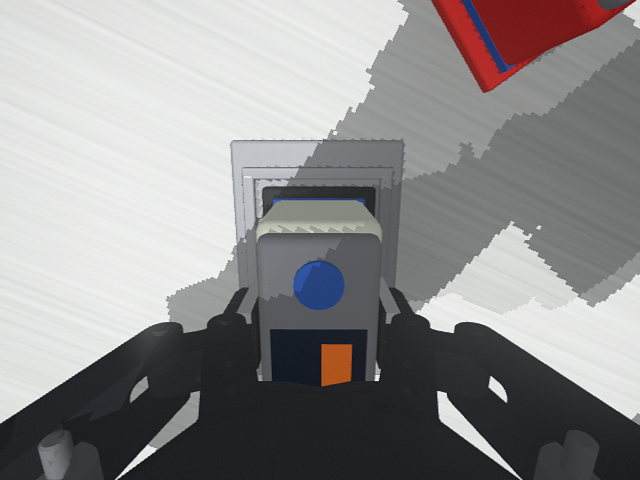

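>>> {"api": "step_arm", "payload": {
  "series": [
    {"x": 0, "y": 0, "z": 1, "twist": 0, "jaw": 3.5},
    {"x": 0, "y": 0, "z": 3, "twist": 0, "jaw": 3.5},
    {"x": 0, "y": 0, "z": 7, "twist": 0, "jaw": 3.5},
    {"x": 0, "y": 0, "z": 11, "twist": 0, "jaw": 3.5},
    {"x": 0, "y": 0, "z": 15, "twist": 0, "jaw": 3.5},
    {"x": -1, "y": 3.5, "z": 17, "twist": -6, "jaw": 3.5},
    {"x": -2, "y": 7, "z": 18, "twist": -12, "jaw": 3.5},
    {"x": -3, "y": 10.5, "z": 18, "twist": -18, "jaw": 3.5},
    {"x": -4, "y": 14, "z": 18, "twist": -23, "jaw": 3.5},
    {"x": -5, "y": 17.5, "z": 18, "twist": -23, "jaw": 3.5}
  ]
}}

```text
clock: 7.17
eef_pos: [0.5361, 0.0022, 0.223]
tool_rot: [-0.504, 0.494, 0.51, 0.492]
ft_force: [0.6, 1.0, -3.0]
grip_width: 0.0432
```

```bash
python3 look.py w8
```

```text
7.1667 [0.53606272 0.00222438 0.22298231] [-0.5042  0.4942  0.5095  0.4918] [ 0.58  0.98 -3.04] 0.043168098409503426
```

View pics/w8.png

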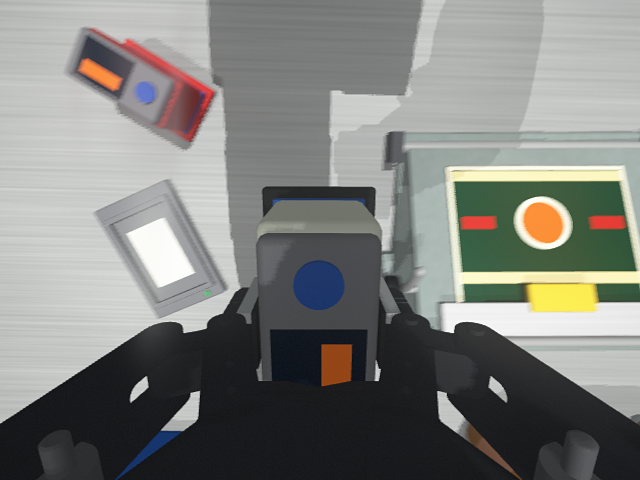

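>>> {"api": "step_arm", "payload": {
  "series": [
    {"x": -0.5, "y": 3.5, "z": 0, "twist": 0, "jaw": 3.5},
    {"x": -1, "y": 7, "z": 0, "twist": 0, "jaw": 3.5},
    {"x": -1.5, "y": 10.5, "z": 0, "twist": 0, "jaw": 3.5},
    {"x": -2, "y": 14, "z": 0, "twist": 0, "jaw": 3.5},
    {"x": -2.5, "y": 17.5, "z": 0, "twist": 0, "jaw": 3.5},
    {"x": -2.6, "y": 20.6, "z": 0, "twist": 0, "jaw": 3.5},
    {"x": -2.6, "y": 20.6, "z": -3, "twist": 0, "jaw": 3.5},
    {"x": -2.6, "y": 20.6, "z": -6, "twist": 0, "jaw": 3.5},
    {"x": -2.6, "y": 20.6, "z": -8, "twist": 0, "jaw": 3.5},
    {"x": -2.6, "y": 20.6, "z": -8, "twist": 0, "jaw": 3.5}
  ]
}}

```text
clock: 8.05
eef_pos: [0.5036, 0.2134, 0.1372]
tool_rot: [-0.503, 0.495, 0.516, 0.486]
ft_force: [-1.3, -1.7, -3.5]
grip_width: 0.0431
```

```bash
python3 look.py w9
python3 - <<'E'
from h import *
o=bot.get_obs();R=Rot.from_quat(o["tool_rot"]).as_matrix();print("jaw yaw",np.degrees(np.arctan2(R[1,2],R[0,2])),(R[:,0]*57.3).round(2))
E
```

```text
8.05 [0.50355213 0.21344807 0.13715458] [-0.5027  0.4947  0.516   0.4862] [-1.27 -1.73 -3.47] 0.043118283606396635
jaw yaw 92.13386299480014 [ -1.04   0.34 -57.29]
```

View pics/w9.png

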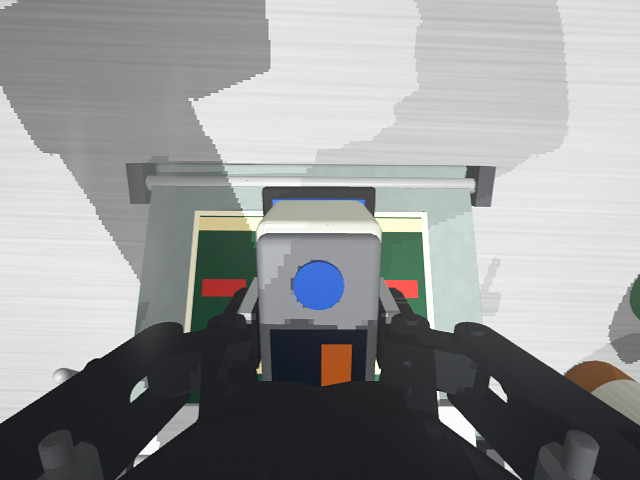

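>>> {"api": "step_arm", "payload": {
  "series": [
    {"x": 0.6, "y": -0.5, "z": -1, "twist": -0.5, "jaw": 3.5},
    {"x": 0.6, "y": -0.5, "z": -2, "twist": -0.5, "jaw": 3.5},
    {"x": 0.6, "y": -0.5, "z": -2.4, "twist": -0.5, "jaw": 3.5},
    {"x": 0.6, "y": -0.5, "z": -2.4, "twist": -0.5, "jaw": 3.5}
  ]
}}

```text
clock: 8.43
eef_pos: [0.5108, 0.2082, 0.115]
tool_rot: [-0.5, 0.496, 0.513, 0.49]
ft_force: [-0.4, -0.7, -3.4]
grip_width: 0.0435
```

>>> {"api": "step_arm", "payload": {
  "series": [
    {"x": 0, "y": 0, "z": -0.4, "twist": 0, "jaw": 3.5},
    {"x": 0, "y": 0, "z": -0.7, "twist": 0, "jaw": 3.5},
    {"x": -0.2, "y": 0, "z": -0.9, "twist": 0, "jaw": 3.5},
    {"x": -0.4, "y": 0, "z": -1.1, "twist": 0, "jaw": 3.5}
  ]
}}

```text
clock: 8.77
eef_pos: [0.5099, 0.2086, 0.1092]
tool_rot: [-0.502, 0.494, 0.511, 0.492]
ft_force: [-2.7, -3.9, 13.0]
grip_width: 0.043
```

>>> {"api": "step_arm", "payload": {
  "series": [
    {"x": -0.4, "y": 0, "z": -0.6, "twist": 0, "jaw": 3.5},
    {"x": -0.7, "y": 0, "z": -0.9, "twist": 0, "jaw": 3.5},
    {"x": -0.9, "y": 0, "z": -1.2, "twist": 0, "jaw": 3.5},
    {"x": -1.1, "y": 0, "z": -1.5, "twist": 0, "jaw": 3.5}
  ]
}}

```text
clock: 9.1
eef_pos: [0.5012, 0.2086, 0.0987]
tool_rot: [-0.504, 0.492, 0.509, 0.495]
ft_force: [-4.8, -3.5, 12.0]
grip_width: 0.0432
```

```bash
python3 look.py w10
python3 - <<'E'
from h import *
p,d=bot.camera("scene");cv2.imwrite("pics/s10.png",cv2.resize(p[140:280,290:450,::-1],None,fx=4,fy=4,interpolation=cv2.INTER_CUBIC))
E
```

```text
9.1 [0.50115525 0.20858712 0.09871158] [-0.5038  0.4921  0.5091  0.4948] [-4.8  -3.5  11.96] 0.04323972270920942
```

View pics/w10.png

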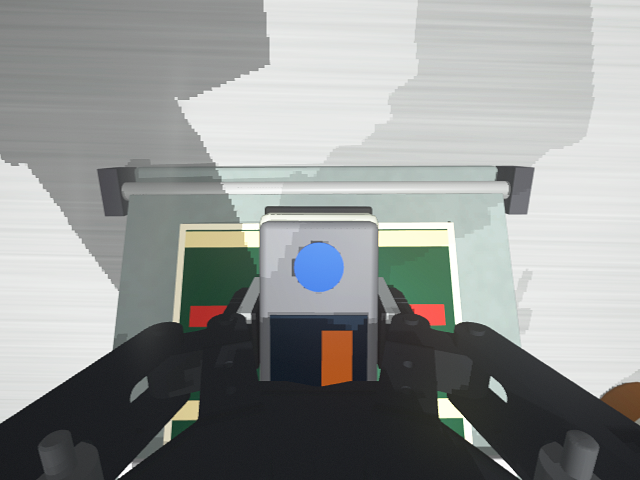

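View pics/s10.png

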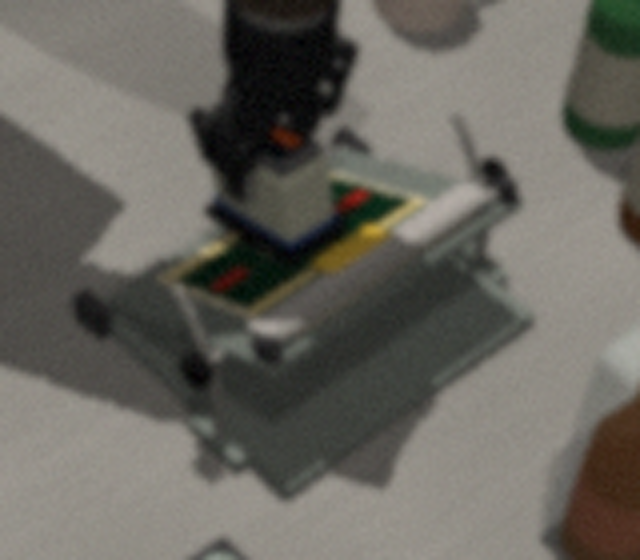

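>>> {"api": "step_arm", "payload": {
  "series": [
    {"x": -0.3, "y": 0, "z": -0.6, "twist": 0, "jaw": 3.5},
    {"x": -0.6, "y": 0, "z": -1.0, "twist": 0, "jaw": 3.5},
    {"x": -0.8, "y": 0, "z": -1.4, "twist": 0, "jaw": 3.5},
    {"x": -0.9, "y": 0, "z": -1.6, "twist": 0, "jaw": 3.5},
    {"x": -0.9, "y": 0, "z": -1.6, "twist": 0, "jaw": 3.5}
  ]
}}

```text
clock: 9.62
eef_pos: [0.4933, 0.2084, 0.0849]
tool_rot: [-0.505, 0.491, 0.508, 0.496]
ft_force: [-3.7, -1.7, 7.7]
grip_width: 0.0433
```

```bash
python3 look.py w11
cat > tilt.py <<'E'
import pickle,sys
from h import *
o,p,d=pickle.load(open(f"pics/{sys.argv[1]}.pkl","rb"));P=cloud("wrist",d,o);c0,c1,r0,r1=map(int,sys.argv[2:6])
Q=P[r0:r1,c0:c1].reshape(-1,3)
A=np.c_[Q[:,:2],np.ones(len(Q))]
for _ in range(3):
    s=np.linalg.lstsq(A,Q[:,2],rcond=None)[0];e=Q[:,2]-A@s;k=abs(e)<2.5*e.std()+1e-6;Q=Q[k];A=A[k]
n=np.array([-s[0],-s[1],1]);n/=np.linalg.norm(n)
print("top face tilt",np.degrees(np.arccos(n[2])),"n",n.round(4),"std",e.std(),"x-tilt",np.degrees(np.arctan(s[0])),"y-tilt",np.degrees(np.arctan(s[1])),"pt",Q.mean(0))
nb=np.array([-.488,-.0134,1]);nb/=np.linalg.norm(nb);print("angle to board",np.degrees(np.arccos(n@nb)),"height above board",(Q.mean(0)-[.53,.2087,.0637])@nb)
E
python3 tilt.py w11 275 360 230 300
```

```text
9.6167 [0.49329131 0.20843091 0.08493924] [-0.5049  0.4912  0.5079  0.4959] [-3.74 -1.73  7.74] 0.04330058546554939
top face tilt 21.00943761634187 n [-0.358  -0.0193  0.9335] std 0.0010821491724096455 x-tilt 20.981586643371966 y-tilt 1.1852436599747282 pt [0.4654613  0.20693932 0.12084455]
angle to board 5.047391529885666 height above board 0.07967562391599607
```

View pics/w11.png

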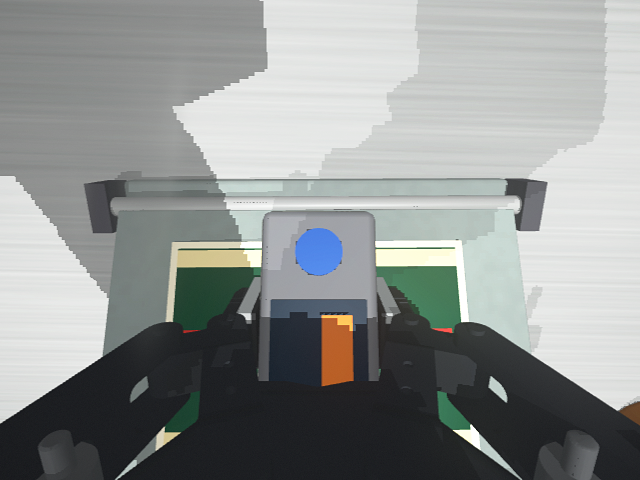

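```bash
python3 tilt.py w9 275 360 250 310; python3 tilt.py w7 275 360 250 310
```

```text
top face tilt 1.17891211361317 n [-0.0152 -0.0139  0.9998] std 0.0011098704783276305 x-tilt 0.8703045338385843 y-tilt 0.7953605218263561 pt [0.47875526 0.21181934 0.18227392]
angle to board 25.140142107560273 height above board 0.12898954973857743
top face tilt 1.6353065242581648 n [-0.0203 -0.0201  0.9996] std 0.0010967750508814908 x-tilt 1.1617217902291457 y-tilt 1.1512411196360064 pt [ 0.5644187  -0.18510364  0.08794861]
angle to board 24.851605805174454 height above board 0.011438937632468978
```

>>> {"api": "step_arm", "payload": {
  "series": [
    {"x": -0.2, "y": 0, "z": -0.4, "twist": 0, "jaw": 3.5},
    {"x": -0.2, "y": 0, "z": -0.8, "twist": 0, "jaw": 3.5},
    {"x": -0.3, "y": 0, "z": -1.0, "twist": 0, "jaw": 3.5},
    {"x": -0.3, "y": 0, "z": -1.0, "twist": 0, "jaw": 3.5}
  ]
}}

```text
clock: 10.0
eef_pos: [0.4928, 0.2086, 0.0831]
tool_rot: [0.507, -0.489, -0.506, -0.499]
ft_force: [-11.8, -6.5, 38.9]
grip_width: 0.0433
```

```bash
python3 look.py w12;python3 tilt.py w12 275 360 235 300
```

```text
10.0 [0.49284964 0.20856999 0.08309395] [ 0.5065 -0.4888 -0.5057 -0.4988] [-11.79  -6.49  38.91] 0.043273081711683925
top face tilt 21.631754170156956 n [-0.3684 -0.0144  0.9296] std 0.0010778862165164579 x-tilt 21.616776140319974 y-tilt 0.8872375913990757 pt [0.46545901 0.20707381 0.11902828]
angle to board 4.3972839548397795 height above board 0.07804285111204998
```

```bash
cat > board.py <<'E'
import pickle,sys
from h import *
for w in sys.argv[1:]:
    o,p,d=pickle.load(open(f"pics/{w}.pkl","rb"));P=cloud("wrist",d,o)
    n0=np.array([-.488,-.0134,1]);n0/=np.linalg.norm(n0);D=P-[.53,.2087,.0637]
    ay=abs(D[...,1]);m=(abs(D[...,0])<.06)&(ay<.083)&(ay>.04)&(abs(D@n0)<.012);Q=P[m]
    A=np.c_[Q[:,:2],np.ones(len(Q))]
    for _ in range(3):
        s=np.linalg.lstsq(A,Q[:,2],rcond=None)[0];e=Q[:,2]-A@s;k=abs(e)<.003;Q=Q[k];A=A[k]
    print(w,len(Q),s.round(4),"slope",np.degrees(np.arctan(s[0])),"z at spot",s@[.53,.2087,1],Q.min(0),Q.max(0))
E
python3 board.py w4 w9 w10 w11 w12
```

```text
w4 13080 [ 0.4973  0.0139 -0.203 ] slope 26.43965746951158 z at spot 0.06348698925513668 [0.47001838 0.12572681 0.03000306] [0.58999486 0.29169357 0.09527683]
w9 11767 [ 0.5102  0.0148 -0.2098] slope 27.032396479112144 z at spot 0.06373519003322184 [0.47000492 0.12572001 0.02956251] [0.58301798 0.29169544 0.09098756]
w10 16476 [ 0.5042  0.0146 -0.2067] slope 26.75737867808293 z at spot 0.06355575660440052 [0.47000551 0.12570215 0.02989766] [0.58999917 0.29169789 0.09355375]
w11 15532 [ 0.5061  0.0145 -0.2077] slope 26.84439441910282 z at spot 0.0635603994524229 [0.47000025 0.12572182 0.02939161] [0.58217526 0.29169205 0.08791862]
w12 15587 [ 0.5058  0.0147 -0.2076] slope 26.831690971021477 z at spot 0.06355616103313436 [0.47000656 0.12570056 0.02938023] [0.58122286 0.29169716 0.08747912]
```

Run:
```python
from h import *
p,d=bot.camera("scene");cv2.imwrite("pics/s12.png",cv2.resize(p[140:280,290:450,::-1],None,fx=4,fy=4,interpolation=cv2.INTER_CUBIC))
```

```text
(no output)
```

View pics/s12.png

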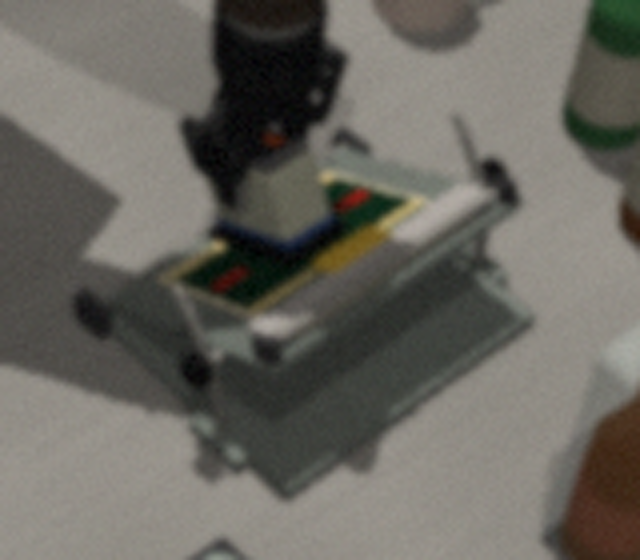

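View pics/w12.png

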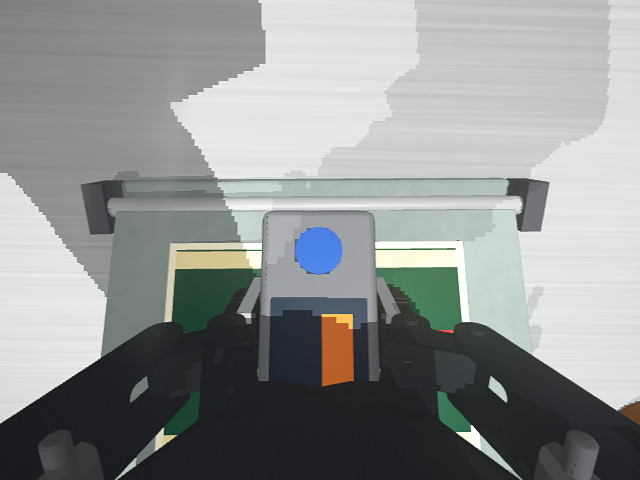

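Run:
```python
import pickle
from h import *
for w in ("w7","w8","w9","w10","w11","w12"):
    o,p,d=pickle.load(open(f"pics/{w}.pkl","rb"));P=cloud("wrist",d,o);R=Rot.from_quat(o["tool_rot"]).as_matrix()
    q=p.astype(int);m=(q[...,2]>q[...,0]+50)&(q[...,2]>110);m[:225]=0;m[315:]=0;m[:,:285]=0;m[:,350:]=0
    v,u=np.nonzero(m);T=(P-o["eef_pos"])@R
    # plane in tool frame over column band 270-368
    r0=int(v.min())
    c=np.median(T[m],0)
    prof=[(row,*(np.median(T[row,280:360],0)[:2]*1000).round(1)) for row in range(195,380,8)]
    print(w,"axis",(R[:,0]*57.3).round(2),"button px",u.mean().round(1),v.mean().round(1),len(u),"tool",c.round(4))
    if w in("w9","w12"): print([tuple(map(float,a)) for a in prof])
```

```text
w7 axis [-4.10e-01  1.00e-02 -5.73e+01] button px 318.2 285.3 1945 tool [-0.0458  0.0245 -0.0001]Traceback (most recent call last):
  File "<stdin>", line 8, in <module>
    return umr_minimum(a, axis, None, out, keepdims, initial, where)
ValueError: zero-size array to reduction operation minimum which has no identity
```

```bash
cat > btn.py <<'E'
import pickle,sys
from h import *
for w in sys.argv[1:]:
    o,p,d=pickle.load(open(f"pics/{w}.pkl","rb"));P=cloud("wrist",d,o);R=Rot.from_quat(o["tool_rot"]).as_matrix()
    q=p.astype(int);m=(q[...,2]>q[...,0]+40)&(q[...,2]>80);m[:222]=0;m[315:]=0;m[:,:285]=0;m[:,350:]=0
    v,u=np.nonzero(m);T=(P-o["eef_pos"])@R
    c=np.median(T[m],0) if len(v) else 0
    print(w,"axis",(R[:,0]*57.3).round(2),"button px",(u.mean().round(1),v.mean().round(1)) if len(v) else 0,len(u),"tool",c)
    print([(row,*map(float,(np.median(T[row-2:row+3,280:360].reshape(-1,3),0)[:2]*1000).round(1))) for row in range(200,390,8)])
E
python3 btn.py w7 w9 w11 w12
```

```text
w7 axis [-4.10e-01  1.00e-02 -5.73e+01] button px (np.float64(318.4), np.float64(284.8)) 2022 tool [-0.04580333  0.02459849 -0.00013548]
[(200, 16.6, 41.9), (208, -6.3, 41.9), (216, -23.8, 42.0), (224, -32.2, 41.0), (232, -34.0, 39.0), (240, -42.7, 38.3), (248, -43.7, 36.0), (256, -43.8, 33.4), (264, -44.1, 31.0), (272, -45.0, 28.5), (280, -45.4, 26.0), (288, -45.4, 23.3), (296, -45.2, 20.4), (304, -44.4, 17.5), (312, -43.9, 14.3), (320, -43.9, 11.4), (328, -44.1, 8.6), (336, -44.7, 6.0), (344, -44.7, 3.1), (352, -44.8, 0.1), (360, -44.9, -2.9), (368, -44.9, -6.0), (376, -44.9, -9.2), (384, -72.5, 9.9)]
w9 axis [ -1.26   0.25 -57.29] button px (np.float64(318.3), np.float64(285.0)) 2035 tool [-0.04579452  0.0245397  -0.00013675]
[(200, 16.7, 41.9), (208, -6.5, 41.9), (216, -23.8, 42.0), (224, -32.2, 41.0), (232, -34.1, 39.0), (240, -42.7, 38.3), (248, -43.7, 36.0), (256, -43.7, 33.4), (264, -44.2, 31.0), (272, -45.0, 28.5), (280, -45.3, 25.9), (288, -45.4, 23.3), (296, -45.3, 20.5), (304, -44.4, 17.5), (312, -43.9, 14.3), (320, -43.9, 11.5), (328, -44.0, 8.5), (336, -44.6, 5.9), (344
[... 617 characters left out ...]
 (352, -47.9, 2.2), (360, -49.0, -0.1), (368, -50.0, -2.3), (376, -51.0, -4.4), (384, -72.5, 9.9)]
w12 axis [  0.61   0.53 -57.29] button px (np.float64(318.7), np.float64(251.0)) 1833 tool [-0.03520763  0.03263096  0.00017886]
[(200, 57.6, 35.7), (208, 55.7, 31.1), (216, -27.9, 42.9), (224, -29.3, 40.3), (232, -31.0, 37.9), (240, -32.8, 35.5), (248, -34.2, 33.1), (256, -35.3, 30.6), (264, -36.1, 28.0), (272, -36.6, 25.4), (280, -37.6, 22.8), (288, -38.8, 20.4), (296, -39.8, 18.1), (304, -41.6, 16.0), (312, -42.8, 13.7), (320, -44.0, 11.4), (328, -45.0, 9.2), (336, -46.1, 6.9), (344, -47.2, 4.7), (352, -48.2, 2.4), (360, -49.3, 0.2), (368, -50.3, -2.0), (376, -51.4, -4.2), (384, -72.5, 9.9)]
```

```bash
cat > foot.py <<'E'
import sys,pickle
from h import *
def foot(o,th,c=None,btn=None):
    # tool-frame xy; th: rotation magnitude in tool frame (deg), low end raised toward +x tool
    pass
p=np.array([-.0458,.0245]);q=np.array([-.0352,.0326]);f=np.array([.0332,.0007])
for th in (23,24,25,26):
    for sg in (1,-1):
        a=np.radians(th*sg);Rr=np.array([[np.cos(a),-np.sin(a)],[np.sin(a),np.cos(a)]])
        c=np.linalg.solve(np.eye(2)-Rr,q-Rr@p);F=c+Rr@(f-c)
        o=pickle.load(open("pics/w12.pkl","rb"))[0];R=Rot.from_quat(o["tool_rot"]).as_matrix()
        W=R@[F[0],F[1],0]+o["eef_pos"];S=np.array([.53,.2087,.0637]);n=np.array([-.488,-.0134,1]);n/=np.linalg.norm(n)
        xu=np.array([1,.0274,0]);xu-=n*(n@xu);xu/=np.linalg.norm(xu);yl=np.cross(n,xu)
        print(th*sg,"pivot",c.round(4),"foot tool",F.round(4),"world",W.round(4),"upslope,left,out mm",((W-S)@np.c_[xu,yl,n]*1000).round(1))
E
python3 foot.py
```

```text
23 pivot [-0.0604  0.0546] foot tool [0.0468 0.0416] world [0.4518 0.208  0.0358] upslope,left,out mm [-82.5   1.4   9.3]
-23 pivot [-0.0206  0.0025] foot tool [ 0.0282 -0.0202] world [0.5133 0.2093 0.0551] upslope,left,out mm [-18.7   1.1  -0.4]
24 pivot [-0.0596  0.0535] foot tool [0.0467 0.043 ] world [0.4504 0.2079 0.036 ] upslope,left,out mm [-83.7   1.4  10. ]
-24 pivot [-0.0214  0.0036] foot tool [ 0.0273 -0.0213] world [0.5144 0.2093 0.056 ] upslope,left,out mm [-17.4   1.1  -0.1]
25 pivot [-0.0588  0.0525] foot tool [0.0465 0.0444] world [0.4489 0.2079 0.0362] upslope,left,out mm [-84.9   1.4  10.8]
-25 pivot [-0.0222  0.0046] foot tool [ 0.0263 -0.0224] world [0.5155 0.2094 0.057 ] upslope,left,out mm [-16.    1.1   0.3]
26 pivot [-0.058   0.0515] foot tool [0.0462 0.0458] world [0.4475 0.2079 0.0364] upslope,left,out mm [-86.1   1.4  11.6]
-26 pivot [-0.023   0.0056] foot tool [ 0.0254 -0.0234] world [0.5165 0.2094 0.058 ] upslope,left,out mm [-14.6   1.1   0.8]
```

>>> {"api": "step_arm", "payload": {
  "series": [
    {"x": -0.2, "y": 0, "z": 0.4, "twist": 0, "jaw": 3.5},
    {"x": -0.4, "y": 0, "z": 0.8, "twist": 0, "jaw": 3.5},
    {"x": 0.3, "y": -0.1, "z": 1.2, "twist": 0, "jaw": 3.5},
    {"x": 1.1, "y": -0.1, "z": 1.5, "twist": 0, "jaw": 3.5},
    {"x": 1.1, "y": -0.1, "z": 1.5, "twist": 0, "jaw": 3.5},
    {"x": 1.1, "y": -0.1, "z": 1.5, "twist": 0, "jaw": 3.5}
  ]
}}

```text
clock: 10.6
eef_pos: [0.5045, 0.2075, 0.0972]
tool_rot: [0.506, -0.489, -0.506, -0.499]
ft_force: [-0.2, -0.5, -3.0]
grip_width: 0.0438
```

```bash
python3 look.py w13;python3 btn.py w13 | head -1;python3 board.py w13
```

```text
10.6 [0.5044898  0.20752187 0.09724969] [ 0.5063 -0.4891 -0.5058 -0.4987] [-0.24 -0.48 -2.99] 0.04375114197626301
w13 axis [  0.57   0.53 -57.29] button px (np.float64(318.4), np.float64(250.0)) 1802 tool [-3.49522203e-02  3.27055973e-02 -2.05532347e-05]
w13 17681 [ 0.5039  0.0142 -0.2065] slope 26.741615259016505 z at spot 0.06355325880720347 [0.47001429 0.12570203 0.02978686] [0.5899998  0.29169329 0.09434343]
```

View pics/w13.png

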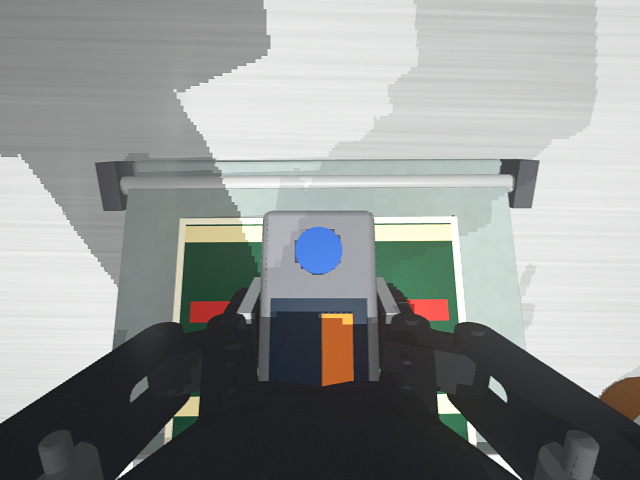

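>>> {"api": "step_arm", "payload": {
  "series": [
    {"x": 0.15, "y": 0, "z": -0.3, "twist": 0, "jaw": 3.5},
    {"x": 0.3, "y": 0, "z": -0.6, "twist": 0, "jaw": 3.5},
    {"x": 0.35, "y": 0, "z": -0.75, "twist": 0, "jaw": 3.5},
    {"x": 0.4, "y": 0, "z": -0.9, "twist": 0, "jaw": 3.5},
    {"x": 0.4, "y": 0, "z": -0.9, "twist": 0, "jaw": 3.5},
    {"x": 0.4, "y": 0, "z": -0.9, "twist": 0, "jaw": 3.5}
  ]
}}

```text
clock: 11.15
eef_pos: [0.5062, 0.2072, 0.0897]
tool_rot: [-0.506, 0.49, 0.506, 0.498]
ft_force: [-8.8, -1.7, 13.6]
grip_width: 0.0434
```

```bash
python3 look.py w14;python3 btn.py w14
```

```text
11.15 [0.50622987 0.20715029 0.08974257] [-0.5058  0.4899  0.5065  0.4977] [-8.79 -1.71 13.56] 0.04344214449503884
w14 axis [  0.4    0.49 -57.3 ] button px (np.float64(318.5), np.float64(250.0)) 1810 tool [-3.49515292e-02  3.26402137e-02 -2.03737762e-05]
[(200, 57.4, 35.7), (208, 55.3, 31.2), (216, -27.7, 42.8), (224, -29.2, 40.3), (232, -30.8, 37.9), (240, -32.8, 35.4), (248, -34.1, 33.0), (256, -35.2, 30.5), (264, -36.0, 28.0), (272, -36.6, 25.4), (280, -37.5, 22.8), (288, -38.7, 20.4), (296, -39.9, 18.0), (304, -41.5, 16.0), (312, -42.7, 13.7), (320, -43.9, 11.4), (328, -45.1, 9.2), (336, -46.1, 6.8), (344, -47.1, 4.6), (352, -48.2, 2.4), (360, -49.3, 0.2), (368, -50.4, -2.0), (376, -51.4, -4.2), (384, -72.6, 9.9)]
```

```bash
cat > icp.py <<'E'
import pickle,sys
from h import *
from scipy.optimize import least_squares
from scipy.spatial import cKDTree
def prof(w):
    o,p,d=pickle.load(open(f"pics/{w}.pkl","rb"));T=(cloud("wrist",d,o)-o["eef_pos"])@Rot.from_quat(o["tool_rot"]).as_matrix()
    q=np.array([np.median(T[r,285:355,:2],0) for r in range(190,379)]);return o,q
o7,a=prof(sys.argv[1]);o,b=prof(sys.argv[2])
fn=[q for q in (a,b)]
a=a[(a[:,0]<-.03)&(a[:,0]>-.06)];b=b[(b[:,0]<-.02)&(b[:,0]>-.06)]
bb=np.vstack([np.linspace(b[i],b[i+1],6) for i in range(len(b)-1)]);K=cKDTree(bb)
def tr(x,q):
    c,s=np.cos(x[0]),np.sin(x[0]);return q@np.array([[c,s],[-s,c]])+x[1:]
a1=a[(a[:,1]<.040)]
best=None
for t0 in (-15,-20,-25,-30):
    x0=np.radians(t0);R0=tr([x0,0,0],np.array([[-.0458,.0245]]))[0];x=[x0,*(np.array([-.0350,.0326])-R0)]
    r=least_squares(lambda x:K.query(tr(x,a1))[0],x,loss="soft_l1",f_scale=.0005)
    if best is None or r.cost<best.cost:best=r
x=best.x;rt=K.query(tr(x,a1))[0]
ax=lambda o:np.degrees(np.arcsin(Rot.from_quat(o["tool_rot"]).as_matrix()[0,0]))
print("rot tool",np.degrees(x[0]),"rms mm",rt.std()*1000,np.median(rt)*1000)
print("world tilt",-np.degrees(x[0])+ax(o)-ax(o7))
F=tr(x,np.array([[.0332,.0007]]))[0];W=Rot.from_quat(o["tool_rot"]).as_matrix()@[F[0],F[1],0]+o["eef_pos"]
S=np.array([.53,.2087,.0637]);n=np.array([-.488,-.0134,1]);n/=np.linalg.norm(n);xu=np.array([1,.0274,0]);xu-=n*(n@xu);xu/=np.linalg.norm(xu);yl=np.cross(n,xu)
print("foot up,left,out mm",((W-S)@np.c_[xu,yl,n]*1000).round(1))
E
python3 icp.py w7 w14; python3 icp.py w8 w14; python3 icp.py w7 w13; python3 icp.py w7 w12;  python3 icp.py w7 w11; python3 icp.py w7 w9
```

```text
rot tool -25.047070920463245 rms mm 1.7159180615052947 0.12322628272497341
world tilt 25.85777826111452
foot up,left,out mm [-1.5 -0.7  0.3]
rot tool -25.041458356752926 rms mm 1.709651485369944 0.11738788811217733
world tilt 25.88419631569333
foot up,left,out mm [-1.6 -0.7  0.3]
rot tool -24.92514779194741 rms mm 1.69647938471156 0.1161522813954349
world tilt 25.904693197367102
foot up,left,out mm [ 0.1 -0.3  7.8]
rot tool -24.847026136847063 rms mm 1.6448338794998025 0.12291500725552455
world tilt 25.868880991514377
foot up,left,out mm [-16.6   1.1   0.3]
rot tool -23.986553730664454 rms mm 1.3235300975330555 0.11282597992199322
world tilt 24.483032244521766
foot up,left,out mm [-16.6   0.9   1.5]
rot tool 0.013197153488376448 rms mm 0.05652820976191761 0.07983606873798395
world tilt -0.86072826730925
foot up,left,out mm [-7.2  5.6 48.3]
```

View pics/w14.png

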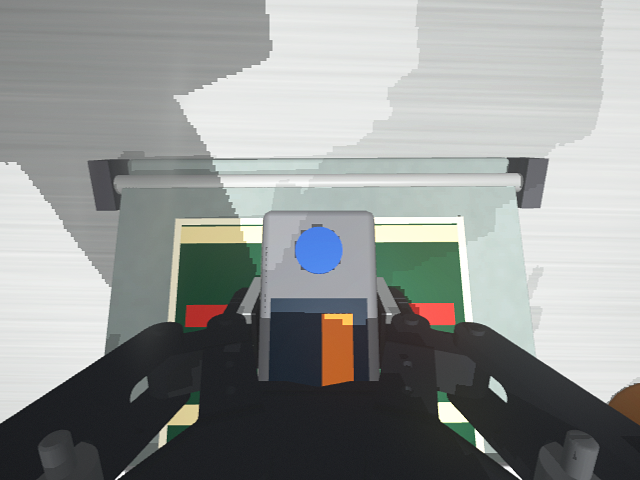

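>>> {"api": "step_arm", "payload": {
  "series": [
    {"x": -0.15, "y": 0, "z": 0.3, "twist": 0, "jaw": 3.5},
    {"x": -0.05, "y": 0.07, "z": 0.35, "twist": 0, "jaw": 3.5},
    {"x": 0.05, "y": 0.07, "z": 0.25, "twist": 0, "jaw": 3.5},
    {"x": 0.12, "y": 0.07, "z": 0.1, "twist": 0, "jaw": 3.5},
    {"x": 0.18, "y": 0.07, "z": -0.05, "twist": 0, "jaw": 3.5},
    {"x": 0.18, "y": 0.07, "z": -0.05, "twist": 0, "jaw": 3.5},
    {"x": 0.18, "y": 0.07, "z": -0.05, "twist": 0, "jaw": 3.5}
  ]
}}

```text
clock: 11.78
eef_pos: [0.5076, 0.208, 0.0905]
tool_rot: [-0.506, 0.49, 0.507, 0.498]
ft_force: [-5.4, -0.3, 9.6]
grip_width: 0.0432
```

```bash
python3 look.py w15;python3 icp.py w7 w15; python3 board.py w15;python3 - <<'E'
from h import *
o=bot.get_obs();R=Rot.from_quat(o["tool_rot"]).as_matrix();print("jaw yaw",np.degrees(np.arctan2(R[1,2],R[0,2])),o["ft_force"],o["clock"],o["ft_torque"])
E
```

```text
11.7833 [0.50763295 0.20801348 0.09049094] [-0.5057  0.4898  0.5067  0.4976] [-5.44 -0.28  9.58] 0.04316628493976222
rot tool -25.050675214149646 rms mm 1.7141705519816353 0.11579547818819677
world tilt 25.843613624977966
foot up,left,out mm [-0.   0.1  0.3]
w15 19242 [ 0.5039  0.0145 -0.2065] slope 26.74326458545099 z at spot 0.0635601724824765 [0.47000589 0.12570861 0.02951085] [0.58992094 0.29169961 0.09431827]
jaw yaw 91.43075684073924 [-6.15929196 -0.81769906  9.26176906] 11.8333 [-0.4395835   1.00243004 -0.10252802]
```

>>> {"api": "step_arm", "payload": {
  "series": [
    {"x": 0.03, "y": 0, "z": -0.06, "twist": 0, "jaw": 3.5},
    {"x": 0.03, "y": 0, "z": -0.06, "twist": 0, "jaw": 3.5},
    {"x": 0.03, "y": 0, "z": -0.06, "twist": 0, "jaw": 3.5},
    {"x": 0.03, "y": 0, "z": -0.06, "twist": 0, "jaw": 3.5},
    {"x": 0.03, "y": 0, "z": -0.06, "twist": 0, "jaw": 3.5},
    {"x": 0.03, "y": 0, "z": -0.06, "twist": 0, "jaw": 3.5}
  ]
}}

```text
clock: 12.33
eef_pos: [0.5076, 0.208, 0.0905]
tool_rot: [-0.506, 0.49, 0.507, 0.497]
ft_force: [-5.3, -0.1, 7.3]
grip_width: 0.0436
```

```bash
python3 look.py w16;python3 icp.py w7 w16
python3 - <<'E'
from h import *
o=bot.get_obs();print(o["ft_force"],o["clock"])
for n in("scene","top"):
    p,d=bot.camera(n);cv2.imwrite(f"pics/{n}16.png",p[:,:,::-1])
o=bot.get_obs();print(o["ft_force"],o["clock"],o["eef_pos"])
E
```

```text
12.3333 [0.50761148 0.20802566 0.09049451] [-0.5057  0.4899  0.5068  0.4974] [-5.26 -0.13  7.3 ] 0.043560872643094835
rot tool -25.026092947786534 rms mm 1.704353858368577 0.13101495847388406
world tilt 25.795983578760257
foot up,left,out mm [-0.   0.1  0.3]
[-4.70497751 -0.71288156  6.04618237] 12.3833
[-5.46337511 -0.96964615  8.07719542] 12.4833 [0.5076318  0.20798199 0.09047454]
```

View pics/scene16.png

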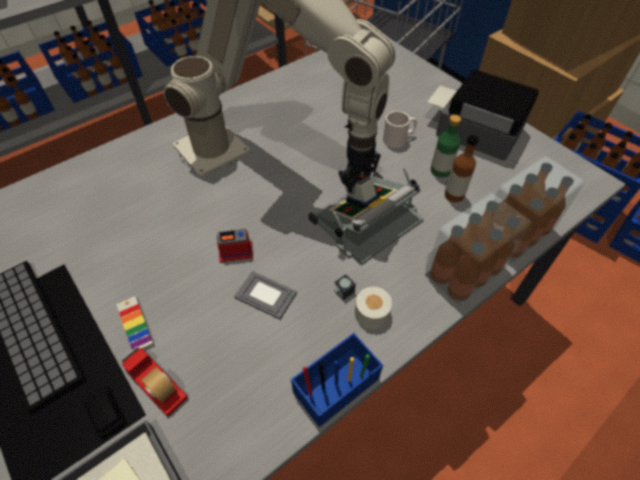

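View pics/w16.png

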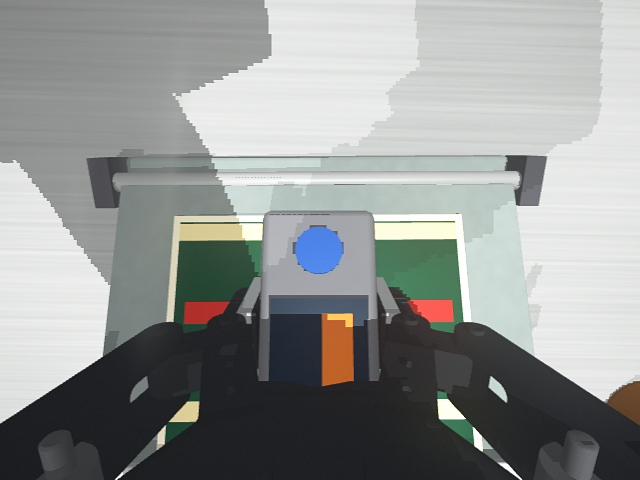

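```bash
python3 -c "
from workcell import bot
print(bot.job_done());o=bot.get_obs();print(o['clock'],o['ft_force'],o['grip_width'])"
```

```text
the job is handed in; nothing more can be done
None
the job is handed in; nothing more can be done
```

The colour check is set up and handed in at about 12.5 s of the 54 s. The clamp bar is fully down, and the gripper still holds the meter on the orange spot. `job_done()` gave no verdict, so these are my own last measurements:

- **Clamp:** I pressed the tab with the closed fingertips to its stop, about 26 N at the end. A look afterwards showed the tab parallel to the panel within 0.5°.
- **Tilt:** The moves can't tilt the tool, so I rested the foot's upper edge on the slope and let the meter turn between the pads. I then lifted it, moved it up the slope and set it down again. Meter tilt measures 25.8° against 26.0° for the board.
- **Centring:** The foot centre comes out within 1 mm of the spot, but calibration makes that good to about 2 mm. The foot's underside reads 0.3 mm off the panel, which is within that error.
- **Push:** It was steady at about 11 N, straight into the panel. The grip opening was 43–44 mm.
- **Stand and other items:** Board slope did not change between looks taken the same way. The last scene picture shows the other items where they were, and I did not touch the red look-alike.

Two readings stood out:

- **Force peak:** While tilting the meter, the wrist force reached about 41 N for a moment. That was through the gripped meter, not the arm or gripper body.
- **Tilt disagreement:** A first, crude tilt reading of 21.6° disagreed. It was thrown off by the raised button on the meter's top, and matching the whole top outline gave 25.8–25.9°.

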